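# Ready a sprung die set for oiling

## Task

Stand the coil spring over the short stub in the middle of the die set's base, between its two pillars, and let go of it. Then take the die set's top plate by its square shank, lift it over whatever stands on the bench and hold it in the air level above the base, the large bush square over the thick pillar and the small bush over the thin one, about 10 mm clear of the pillar tops, so that I can oil the pillars and guide it straight down. The top plate must not knock the base or the spring, the other things stay where they are, and you finish still holding the plate there.

Things in the scene. Friction and masses are not known exactly. Their poses are not given: they have to be found in the camera images.
- die_base: die set base, fixed, left or right on the bench: steel plate 90 (x) x 180 (y) x 18 mm, spring seat in the middle, upright pillars at y = +54 mm (thick, 20 mm diameter) and -54 mm (thin, 14 mm), chamfered 3 mm, tops 95 mm above the underside, foot collars to 27 mm. Between the pillars 91 mm are clear, open along x. Origin: centre of the underside
- spring_seat (a point): centre of the flat top of the round spring seat (36 mm diameter), 26 mm above the bench, base axes; the stub that stands up here is 16 mm in diameter and 16 mm high with a chamfered tip 10 mm wide
- thick_pillar_top (a point): centre of the top face of the thick 20 mm pillar, base axes
- thin_pillar_top (a point): centre of the top face of the thin 14 mm pillar, base axes
- spring: grey open coil spring of thick wire, 47 mm outer diameter, about 22 mm clear bore, 58 mm tall over the wire ends and firm to grip up to 54 mm, stiff (does not give under the gripper), about 0.12 kg, standing on end in the middle of the bench, behind the oil cup, arbor and bottle. Origin: centre of its lower end, z along its axis
- top_plate: top plate, 0.4 to 0.7 kg, loose on the side away from the base, turned 45 to 135 deg to it: plate 80 (x) x 150 (y) x 14 mm; pad 46 x 56 x 8 mm below; on top two bushes 10 mm high, mid collar 7 mm high and a square shank 22 x 22 mm (sides along x, y) from 29 to 66 mm above the pad's underside, to grip; balanced under the shank. Origin: centre of the pad's underside
- large_bush_mouth (a point): centre of the lower mouth of the large bush (21.6 mm bore, for the thick pillar), in the plate's underside at plate y = +54 mm, 8 mm above the pad's underside, plate axes
- small_bush_mouth (a point): centre of the lower mouth of the small bush (15.6 mm bore, for the thin pillar), at plate y = -54 mm, 8 mm above the pad's underside, plate axes
- shank_grip (a point): point on the axis of the square shank, 52 mm above the pad's underside, plate axes
- oil_cup: bystander: grey metal oil cup with wing nut, 57 mm diameter, 135 mm tall, standing in the middle near the front edge; origin under its centre
- arbor: bystander: dark steel collet arbor, 56 mm diameter, 105 mm tall, standing in the middle near the front edge; origin under its centre
- glue_bottle: bystander: small white squeeze bottle with a green nozzle, 45 mm diameter, 122 mm tall, standing in the middle near the front edge; origin under its centre
- lathe_tool: bystander: square brown lathe tool bit 125 x 14 x 14 mm lying mid-bench near the front; origin under its centre, x along it
- pliers: bystander: pliers with yellow handles, 191 x 63 x 14 mm, lying at the right end of the bench; origin under their centre, x along them
Things that resemble listed ones, but are neither listed nor needed, are in the scene too. There is more than one size of the spring; the one meant has the size given above.

How it is judged:
By the outcome, as a careful person would: the job done as asked, in the order asked, and still so for the second after the job is handed in, while the arm keeps its last pose, push and grip.
It also fails if it takes over 64 s, if anything falls off the work surface, if the arm or the gripper's body presses on something with over 40 N, if the wrist force passes 120 N, or if a joint passes its speed limit or range.

## Robot

A 6-joint arm with a two-finger parallel gripper is mounted at the origin on a cart in front of the work surface, level with it; the furniture and walls round the work are solid. World frame = base frame: x ahead of the robot, y to its left, z up, the work surface at z = 0. Lengths are in m, angles in rad, forces in N, time in s.
With the tool pointing down it reaches from about 0.25 to 0.725 m from the base axis. Payload 4 kg.
Tool frame: the origin (TCP) lies midway between the tips of the shut fingers; the grasp point (between the pads) lies grip_point_offset behind it (grip_point_offset is the distance from the TCP to the grasp point, in m); z points along the fingers, y is the line along which they close (so a half turn about z gives the same grasp; the last joint's range is limited). The gripper opens to 85 mm and grips with 20 to 120 N. Pads are 22 mm wide; open, the fingers measure 114 mm over their backs; the gripper's body (76 mm by 85 mm) begins 54 mm behind the grasp point. The pads swing forward as they close: fully open they stand 13 mm farther back than shut.
Start: joints at [0, 0.241, 0.005, 1.335, 0, 1.571], TCP at [0.5, -0, 0.231] pointing down, gripper open.
Joint ranges: [-2.72, 2.72], [-1.05, 1.87], [-1.09, 1.28], [-1.99, 2.15], [-1.42, 1.44], [-3.14, 3.14]. Speed limits (rad/s): [2.79, 2.79, 3.14, 3.14, 3.14, 3.14].

## Interface

Orientations are given as a unit quaternion [x, y, z, w].
In Python, from workcell import * gives the robot as it stands. The module is installed in compiled form; this text tells all that it offers.
- The arm moves only by the tool arm_command, never from a script. Its arguments are lists of equal length, an entry for each row: "slide": the shift along the tool's x, y, z in cm, a list of three; "spin": the turn about the tool's z in degrees. A call has exactly 5 rows; each row is the pose to reach, as a shift and turn from the pose commanded when the call began, along the tool's axes at that moment; what a row does not reach only later rows make up. A row lasts 1/8 s, in which the tool goes at most 62.5 mm and 10.7 degrees, less where a joint would pass 70% of its speed; a pose out of reach is approached as far as the arm can. A call with a gripper value outside its range is refused whole. "jaw" is the finger opening in cm, from 0 to 8.54, set as the call begins (left out, the last holds). The fingers move at their own pace and stop on an object; the grip force is fixed at half the most. Time passes only in rows, so rows that repeat a pose let the fingers close, or fill a call up. It gives the time, the measured TCP pose, the force, the opening and the grip force at its end, in the units of the state.
- get_obs(): the state, without advancing time (a new reading comes with each control period).
- camera(name): name is "scene" or "side" or "wrist"; returns a dict with "pixels" (480x640x3 uint8, red, green, blue), "range_z" (480x640 float32, m along the optical axis (not along the pixel's ray), 0 where there is no reading), "intrinsics" (3x3 intrinsics, pixels), "rvec" (rotation vector, rad) and "tvec" (3), from world to camera coordinates, as OpenCV has them. Camera axes: x right, y down, z forward; pixel columns grow to the right and rows downward; lengths in m; the calibration is good to about 2 mm. A picture is of the moment at which its call begins.
- job_done(): hands the job in; it is judged then, once.
Trained networks look in a picture, given as the dict that the camera call returned (one of the last four; its "shot" number tells which), for a name from the list of things; names that differ only in an ending like _2 or _b are one class to them, and where a whole thing is asked for, a point or a joint stands for the part that bears it (a point fixed in the world has none). Each returns a list of dicts, best first, with "confidence" (0 to 1); they miss things now and then, are a little off and sometimes report something else, mostly with a low value. They report only what shows in the picture. A call takes as long as a camera call. They do not tell look-alikes from the thing itself.
- recognise(picture, thing): "centre" ([column, row] in pixels, amid what is visible of it).
- landmark_of(picture, thing): "centre" ([column, row] in pixels: a listed point, or the origin of a listed thing).
The state is a dict: "clock": time; "joint_pos": joint angles; "joint_vel": joint speeds; "tau": joint torques, N m; "eef_pos": TCP position; "tool_rot": TCP orientation; "ft_force": force on the tool from outside, world axes, zero at the start; "ft_torque": the same for the moment, N m; "grip_width": finger opening in m; "grasp_force": force on a finger pad.
Only numpy, scipy, OpenCV 4.12 (cv2) and the standard library are available. Lean on these libraries where they do the work, as an engineer would, in place of code of your own. Each camera call takes 0.05 s, during which the arm holds its last target. There are 200 camera calls.

## Working session

There is one attempt and no reset: what is moved stays moved. The work goes in short steps, Python scripts to look and compute and a tool call to move; the robot and the scene stay as the last step left them, time stands still between calls to the robot, and variables do not carry over. Pictures are saved under pics/ and viewed, at most 10 in all, crops included, and the job is handed in when it is done.

Besides the shell and the picture viewer there is one more tool, called in YAML: its name, and indented under it one key for each argument. arm_command: Moves the arm, as the interface text tells. Its arguments: {"type":"object","properties":{"slide":{"type":"array","items":{"type":"array","items":{"type":"number"}}},"spin":{"type":"array","items":{"type":"number"}},"jaw":{"type":"number"}},"required":["slide","spin"]}

```bash
mkdir -p pics
cat > h.py <<'E'
from workcell import *
import numpy as np, cv2
def RT(p): return cv2.Rodrigues(np.array(p["rvec"],float))[0], np.array(p["tvec"],float).ravel()
def cloud(p):
    R,t=RT(p);K=np.array(p["intrinsics"]);z=p["range_z"];v,u=np.mgrid[:480,:640]
    c=np.stack([(u-K[0,2])/K[0,0]*z,(v-K[1,2])/K[1,1]*z,z],-1)
    w=(c-t)@R; w[z<=0]=np.nan
    return w
def onplane(p,uv,h):
    R,t=RT(p);K=np.array(p["intrinsics"]);d=R.T@np.linalg.solve(K,[uv[0],uv[1],1.]);o=-R.T@t
    return o+d*(h-o[2])/d[2]
def save(p,n,crop=None,s=1):
    im=p["pixels"][:,:,::-1]
    if crop: im=im[crop[1]:crop[3],crop[0]:crop[2]]
    cv2.imwrite("pics/"+n,cv2.resize(im,None,fx=s,fy=s,interpolation=cv2.INTER_CUBIC))
E
python3 - <<'E'
from h import *
np.set_printoptions(precision=3,suppress=True)
o=get_obs();print(o["clock"],o["eef_pos"],o["tool_rot"],o["grip_width"]); 
try: print(grip_point_offset)
except Exception as e: print(e)
for c in ["scene","side"]:
    p=camera(c);save(p,c+"0.png");w=cloud(p)
    R,t=RT(p);print(c,"cam",-R.T@t)
    for n in ["spring","spring_seat","thick_pillar_top","thin_pillar_top","large_bush_mouth","small_bush_mouth","shank_grip","top_plate","oil_cup","arbor","glue_bottle","lathe_tool"]:
        f=landmark_of if n not in() else recognise
        for d in f(p,n)[:4]:
            h=dict(spring=0,spring_seat=.026,thick_pillar_top=.095,thin_pillar_top=.095,large_bush_mouth=.008,small_bush_mouth=.008,shank_grip=.052).get(n,0)
            u,v=d["centre"];print(n,round(d["confidence"],2),np.round([u,v]),onplane(p,(u,v),h),w[int(v),int(u)])
E
```

```text
0.0 [0.499 0.    0.23 ] [ 0.707  0.707 -0.001 -0.001] 0.08529020774729894
0.0187
scene cam [0.105 0.556 0.715]
spring 0.77 [290. 275.] [ 0.535 -0.035  0.   ] [ 0.526 -0.022  0.016]
spring 0.56 [296. 251.] [ 0.57  -0.111  0.   ] [ 0.558 -0.092  0.021]
spring 0.38 [368. 192.] [ 0.537 -0.436  0.   ] [ 0.482 -0.31   0.091]
spring_seat 0.62 [352. 219.] [ 0.499 -0.266  0.026] [ 0.495 -0.256  0.036]
thick_pillar_top 0.82 [341. 208.] [ 0.503 -0.208  0.095] [ 0.503 -0.209  0.095]
thin_pillar_top 0.65 [367. 191.] [ 0.484 -0.306  0.095] [ 0.542 -0.434  0.003]
thin_pillar_top 0.6 [229. 375.] [0.433 0.283 0.095] [0.448 0.271 0.069]
large_bush_mouth 0.57 [251. 409.] [0.405 0.275 0.008] [ 0.41   0.271 -0.   ]
small_bush_mouth 0.83 [215. 374.] [0.502 0.254 0.008] [0.495 0.26  0.023]
small_bush_mouth 0.52 [285. 337.] [0.441 0.12  0.008] [0.439 0.122 0.012]
small_bush_mouth 0.51 [235. 392.] [0.448 0.264 0.008] [0.441 0.272 0.027]
small_bush_mouth 0.35 [308. 326.] [0.418 0.072 0.008] [0.412 0.081 0.024]
shank_grip 0.76 [230. 377.] [0.452 0.265 0.052] [0.447 0.271 0.066]
shank_grip 0.32 [318. 305.] [0.4
[... 1020 characters left out ...]
th 0.44 [313. 159.] [0.409 0.267 0.008] [ 0.48  -0.033  0.372]
small_bush_mouth 0.63 [341. 167.] [0.501 0.248 0.008] [ 0.542 -0.002  0.317]
shank_grip 0.63 [342. 273.] [ 0.573 -0.147  0.052] [ 0.57  -0.137  0.036]
shank_grip 0.57 [293. 259.] [ 0.435 -0.129  0.052] [ 0.43  -0.121  0.04 ]
top_plate 0.41 [327. 161.] [0.452 0.273 0.   ] [ 0.514 -0.036  0.375]
arbor 0.64 [302. 235.] [ 0.433 -0.013  0.   ] [ 0.436 -0.024  0.02 ]
arbor 0.5 [307. 214.] [ 0.431  0.059 -0.   ] [ 0.448 -0.011  0.104]
glue_bottle 0.74 [307. 213.] [0.433 0.063 0.   ] [0.438 0.04  0.035]
glue_bottle 0.28 [315. 200.] [0.445 0.115 0.   ] [0.446 0.11  0.008]
lathe_tool 0.61 [316. 199.] [0.448 0.121 0.   ] [0.448 0.118 0.008]
```

Run:
```python
import cv2
a=cv2.imread("pics/scene0.png")[150:450,170:470];b=cv2.imread("pics/side0.png")[130:430,220:420]
a=cv2.resize(a,(480,480),interpolation=2);b=cv2.resize(b,(320,480),interpolation=2)
cv2.imwrite("pics/c0.png",cv2.hconcat([a,b]))
```

```text
(no output)
```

View pics/c0.png

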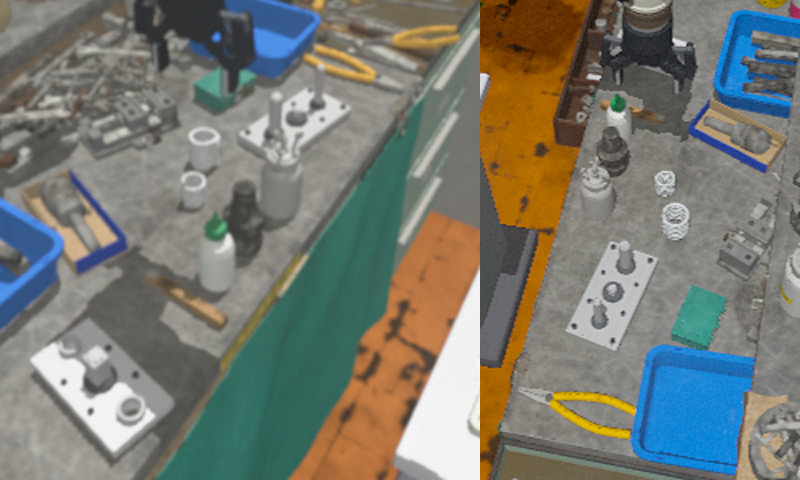

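Run:
```python
from h import *
np.set_printoptions(precision=4,suppress=True)
P=[cloud(camera(c)) for c in("scene","side")]
for nm,w in zip(("scene","side"),P):
    w=w.reshape(-1,3);w=w[np.isfinite(w).all(1)]
    def sel(x0,x1,y0,y1,z0,z1): return w[(w[:,0]>x0)&(w[:,0]<x1)&(w[:,1]>y0)&(w[:,1]<y1)&(w[:,2]>z0)&(w[:,2]<z1)]
    print(nm)
    for b in [(.49,.59,-.085,0,.008,.12),(.52,.63,-.17,-.075,.008,.12)]:
        s=sel(*b);print("spr",len(s),s.min(0),s.max(0),np.percentile(s[:,2],[90,98]));t=s[s[:,2]>np.percentile(s[:,2],98)-.006];print("  top",t.min(0),t.max(0),cv2.minEnclosingCircle(t[:,:2].astype(np.float32)))
    for b in [(.45,.55,-.24,-.17,.088,.11),(.43,.53,-.36,-.28,.088,.11)]:
        t=sel(*b);print("pil",len(t),t.mean(0) if len(t) else 0, t.min(0),t.max(0))
    t=sel(.35,.56,.15,.4,.058,.08);print("shank",len(t),t.mean(0) if len(t) else 0)
    if len(t)>4: print(cv2.minAreaRect(t[:,:2].astype(np.float32)))
    t=sel(.35,.56,.15,.4,.017,.026);print("plate",len(t), cv2.minAreaRect(t[:,:2].astype(np.float32)) if len(t)>4 else 0)
    t=sel(.35,.56,-.4,-.15,.012,.022);print("base",len(t), cv2.minAreaRect(t[:,:2].astype(np.float32)) if len(t)>4 else 0)
```

```text
scene
spr 283 [ 0.5155 -0.0535  0.0084] [ 0.5508 -0.0167  0.0435] [0.0389 0.0417]
  top [ 0.5156 -0.0531  0.0357] [ 0.5508 -0.018   0.0435] ((0.5333059430122375, -0.035784799605607986), 0.018193280324339867)
spr 435 [ 0.5414 -0.1349  0.0081] [ 0.5873 -0.0868  0.0579] [0.0526 0.0561]
  top [ 0.5435 -0.1323  0.0501] [ 0.5873 -0.0868  0.0579] ((0.5657995343208313, -0.1099054217338562), 0.023424683138728142)
pil 41 [ 0.4968 -0.2033  0.0927] [ 0.4878 -0.2132  0.0883] [ 0.5078 -0.1967  0.0969]
pil 17 [ 0.4763 -0.3093  0.0918] [ 0.4708 -0.3158  0.0881] [ 0.4827 -0.3054  0.0949]
shank 170 [0.4498 0.2676 0.0651]
((0.4513546824455261, 0.2664653956890106), (0.020990094169974327, 0.022116346284747124), 76.41737365722656)
plate 2852 ((0.45218515396118164, 0.26553216576576233), (0.080846406519413, 0.15287230908870697), 76.84498596191406)
base 1020 ((0.48731303215026855, -0.25850701332092285), (0.18315882980823517, 0.0910244733095169), 77.89238739013672)
side
spr 149 [ 0.5062 -0.0613  0.0083] [ 0.5536 -0.0234  0.0461] [0.0408 0.0443]
  top [ 0.5227 -0.0607  0.0389] [ 0.553  -0.0287  0.0461] ((0.5386888384819031, -0.04368205741047859), 0.017349231988191605)
spr 301 [ 0.5466 -0.1438  0.0081] [ 0.5918 -0.0939  0.0592] [0.0541 0.0578]
  top [ 0.5466 -0.1403  0.0519] [ 0.5902 -0.0973  0.0592] ((0.5688340067863464, -0.11816515773534775), 0.02319210208952427)
pil 41 [ 0.5032 -0.2129  0.0927] [ 0.4939 -0.224   0.0881] [ 0.5119 -0.2032  0.0981]
pil 21 [ 0.4807 -0.3181  0.0922] [ 0.4744 -0.3247  0.0885] [ 0.4861 -0.3096  0.0975]
shank 0 0
plate 51 ((0.4578196108341217, 0.25452616810798645), (0.08652116358280182, 0.1517517864704132), 82.80086517333984)
base 1535 ((0.49153196811676025, -0.2656557857990265), (0.18389268219470978, 0.0910264328122139), 78.07244873046875)
```

Springs: the candidates in scene are [290,275] (about 36 mm dia., 43 mm tall) and [296,251] (about 47 mm, 58 mm tall). The second fits the description. In the picture the base is on the right, with the thick pillar nearer the middle, and the plate is on the left with its large bush toward the front edge.

Run:
```python
from h import *
np.set_printoptions(precision=3,suppress=True)
p=camera("wrist");R,t=RT(p);print("wrist cam",-R.T@t,"axes rows",R.ravel(),np.array(p["intrinsics"])[0])
a=cv2.imread("pics/scene0.png")[225:305,255:375];a=cv2.resize(a,(480,320),interpolation=2)
b=cv2.resize(p["pixels"][:,:,::-1],(427,320))[:,:310]
b=cv2.resize(p["pixels"][:,:,::-1],(310,232));b=cv2.copyMakeBorder(b,0,88,0,0,0)
cv2.imwrite("pics/c1.png",cv2.hconcat([a,b]))
```

```text
wrist cam [0.502 0.066 0.374] axes rows [ 1.     0.    -0.001  0.    -0.964  0.264 -0.001 -0.264 -0.964] [431.898   0.    323.21 ]
```

View pics/c1.png

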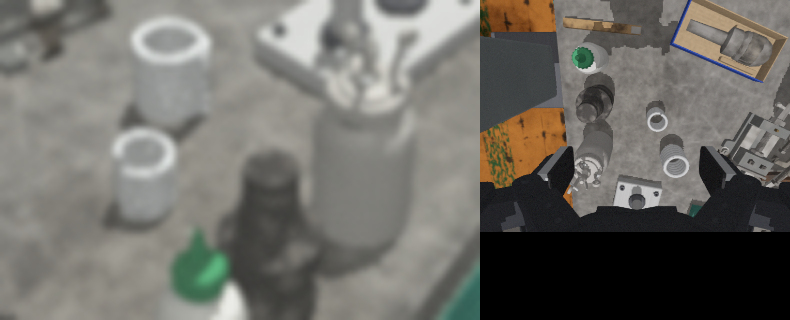

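The crop confirms it: the spring meant is the larger one, scene [296,251] (about [160,70] in the crop). The smaller one stands in front of it.

arm_command:
  slide:
    - [-2, 1.3, -0.4]
    - [-5, 3.3, -1]
    - [-8, 5.4, -1.6]
    - [-10, 6.8, -2]
    - [-10, 6.8, -2]
  spin: [3, 6, 9, 12, 12]

```text
clock: 2.08
eef_pos: [0.5687, -0.1013, 0.251]
tool_rot: [0.778, 0.629, 0.0, 0.0]
ft_force: [-0.1, -0.1, 0.1]
grip_width: 0.0854
grasp_force: 0.0
```

```bash
cat >> h.py <<'E'
def fitc(xy):
    A=np.c_[2*xy,np.ones(len(xy))];s=np.linalg.lstsq(A,(xy**2).sum(1),rcond=None)[0];return s[:2],np.sqrt(s[2]+s[:2]@s[:2])
from scipy.spatial.transform import Rotation as Ro
def gotool(dw):  # world shift -> tool cm
    return Ro.from_quat(get_obs()["tool_rot"]).inv().apply(dw)*100
E
python3 - <<'E'
from h import *
np.set_printoptions(precision=4,suppress=True)
o=get_obs();print(o["clock"],o["eef_pos"],Ro.from_quat(o["tool_rot"]).as_matrix()[:,1])
p=camera("wrist");save(p,"w1.png");w=cloud(p).reshape(-1,3);w=w[np.isfinite(w).all(1)]
s=w[(np.hypot(w[:,0]-.567,w[:,1]+.114)<.045)]
for z0,z1 in[(.01,.02),(.02,.04),(.04,.05),(.05,.065)]:
    t=s[(s[:,2]>z0)&(s[:,2]<z1)];print(z0,len(t),t.min(0),t.max(0),cv2.minEnclosingCircle(t[:,:2].astype(np.float32)))
print(np.percentile(s[:,2],[90,99,100]))
for n in ["spring","spring_seat","thick_pillar_top"]:
    for d in landmark_of(p,n):
        u,v=d["centre"];print(n,d["confidence"],u,v,onplane(p,(u,v),dict(spring=0,spring_seat=.026,thick_pillar_top=.095)[n]))
E
```

```text
2.075 [ 0.5687 -0.1013  0.251 ] [ 0.9777 -0.2098  0.0002]
0.01 181 [ 0.5483 -0.1336  0.0101] [ 0.5917 -0.0924  0.02  ] ((0.5694946646690369, -0.11146857589483261), 0.02226625196635723)
0.02 412 [ 0.5474 -0.1337  0.02  ] [ 0.5915 -0.0923  0.04  ] ((0.5691811442375183, -0.11147075146436691), 0.02237832173705101)
0.04 381 [ 0.5469 -0.1387  0.04  ] [ 0.5921 -0.0925  0.05  ] ((0.5691181421279907, -0.11560599505901337), 0.023293958976864815)
0.05 991 [ 0.546  -0.1377  0.05  ] [ 0.5919 -0.0926  0.0584] ((0.5689995288848877, -0.11558694392442703), 0.023252330720424652)
[0.3408 0.3451 0.3469]
spring 0.79 325.6 208.3 [ 0.5694 -0.1163  0.    ]
spring 0.79 271.9 129.7 [ 0.5377 -0.037   0.    ]
spring_seat 0.6 279.6 377.0 [ 0.4921 -0.2645  0.026 ]
spring_seat 0.53 175.0 220.5 [ 0.4395 -0.0941  0.026 ]
thick_pillar_top 0.71 263.9 367.1 [ 0.4996 -0.2106  0.095 ]
```

View pics/w1.png

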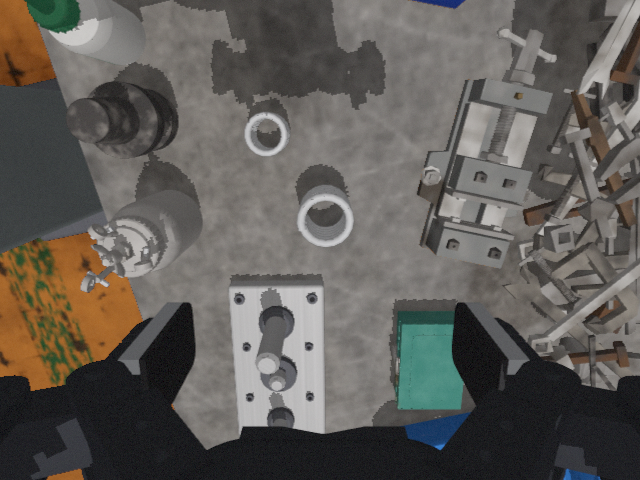

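The wrist view shows the target spring at [325,220], the small spring at [267,133] and the base at [280,370]. I'll grasp the spring now.

arm_command:
  slide:
    - [-0.7, 0.15, 1.5]
    - [-1.4, 0.3, 5]
    - [-1.4, 0.3, 9]
    - [-1.4, 0.3, 13]
    - [-1.4, 0.3, 15]
  spin: [0, 0, 0, 0, 0]

```text
clock: 2.9
eef_pos: [0.5653, -0.1137, 0.0976]
tool_rot: [0.777, 0.63, -0.002, -0.002]
ft_force: [0.4, 1.2, -0.3]
grip_width: 0.0852
grasp_force: 0.0
```

Run:
```python
from h import *
np.set_printoptions(precision=4,suppress=True)
p=camera("wrist");w=cloud(p).reshape(-1,3);w=w[np.isfinite(w).all(1)]
s=w[(np.hypot(w[:,0]-.569,w[:,1]+.1155)<.035)]
for z0,z1 in[(.02,.04),(.04,.05),(.05,.065)]:
    t=s[(s[:,2]>z0)&(s[:,2]<z1)]
    if len(t)>5: print(z0,len(t),t.min(0),t.max(0),cv2.minEnclosingCircle(t[:,:2].astype(np.float32)))
o=get_obs();print(o["eef_pos"],gotool(np.array([.569,-.1155,.02])-o["eef_pos"]))
```

```text
0.02 1642 [ 0.5493 -0.1342  0.02  ] [ 0.5918 -0.0923  0.04  ] ((0.5696215033531189, -0.11239619553089142), 0.022300854325294495)
0.04 1290 [ 0.5473 -0.1382  0.04  ] [ 0.5922 -0.0922  0.05  ] ((0.5689364075660706, -0.11548017710447311), 0.023573296144604683)
0.05 3092 [ 0.5458 -0.1377  0.05  ] [ 0.5921 -0.0924  0.0592] ((0.5689584016799927, -0.11522629857063293), 0.02338242530822754)
[ 0.5642 -0.1135  0.0956] [-0.0959  0.576   7.5564]
```

arm_command:
  slide:
    - [0, 0, 1.5]
    - [0, 0, 4]
    - [0, 0, 6.5]
    - [0, 0, 8.1]
    - [0, 0, 8.1]
  spin: [0, 0, 0, 0, 0]

```text
clock: 3.58
eef_pos: [0.5671, -0.1141, 0.0193]
tool_rot: [0.777, 0.629, -0.001, -0.001]
ft_force: [0.1, -0.1, 0.3]
grip_width: 0.0853
grasp_force: 0.0
```

arm_command:
  slide:
    - [0, 0, 0]
    - [0, 0, 0]
    - [0, 0, 0]
    - [0, 0, 0]
    - [0, 0, 0]
  spin: [0, 0, 0, 0, 0]

```text
clock: 4.2
eef_pos: [0.5681, -0.1143, 0.0204]
tool_rot: [0.777, 0.629, 0.0, 0.0]
ft_force: [0.4, -0.2, -0.7]
grip_width: 0.0853
grasp_force: 0.0
```

arm_command:
  slide:
    - [-0.1, 0.1, 0]
    - [-0.1, 0.1, 0]
    - [-0.1, 0.1, 0]
    - [-0.1, 0.1, 0]
    - [-0.1, 0.1, 0]
  spin: [0, 0, 0, 0, 0]
  jaw: 3.5

```text
clock: 4.82
eef_pos: [0.5691, -0.1156, 0.0206]
tool_rot: [0.777, 0.629, 0.0, 0.0]
ft_force: [-0.4, -0.2, 1.9]
grip_width: 0.0452
grasp_force: 61.5
```

arm_command:
  slide:
    - [0, 0, 0]
    - [0, 0, 0]
    - [0, 0, 0]
    - [0, 0, 0]
    - [0, 0, 0]
  spin: [0, 0, 0, 0, 0]

```text
clock: 5.45
eef_pos: [0.5691, -0.1156, 0.0206]
tool_rot: [0.777, 0.629, 0.0, 0.0]
ft_force: [1.1, -1.7, 4.6]
grip_width: 0.0454
grasp_force: 61.7
```

arm_command:
  slide:
    - [0, 0, -2]
    - [0, 0, -5]
    - [0, 0, -9]
    - [0, 0, -12]
    - [0, 0, -14]
  spin: [0, 0, 0, 0, 0]

```text
clock: 6.08
eef_pos: [0.5684, -0.1153, 0.1607]
tool_rot: [0.777, 0.629, -0.0, -0.0]
ft_force: [-0.5, -0.0, -1.3]
grip_width: 0.0454
grasp_force: 61.5
```

arm_command:
  slide:
    - [-1, -1, 0]
    - [-3, -2.5, 0]
    - [-5, -4, 0]
    - [-6, -4.6, 0]
    - [-6, -4.6, 0]
  spin: [0, 0, 0, 0, 0]

```text
clock: 6.7
eef_pos: [0.5101, -0.165, 0.1593]
tool_rot: [0.778, 0.629, -0.0, -0.001]
ft_force: [0.0, -0.3, -1.1]
grip_width: 0.045
grasp_force: 61.5
```

```bash
cat > base.py <<'E'
from h import *
np.set_printoptions(precision=4,suppress=True)
o=get_obs();print(o["clock"],o["eef_pos"],o["grip_width"])
for c in ["wrist","side"]:
    p=camera(c);save(p,c[0]+"%d.png"%(o["clock"]*100));w=cloud(p).reshape(-1,3);w=w[np.isfinite(w).all(1)]
    for n in ["spring_seat","thick_pillar_top","thin_pillar_top"]:
        for d in landmark_of(p,n)[:2]:
            u,v=d["centre"];print(c,n,round(d["confidence"],2),round(u),round(v),onplane(p,(u,v),dict(spring_seat=.026).get(n,.095)))
    b=w[(abs(w[:,0]-.49)<.1)&(abs(w[:,1]+.26)<.13)]
    for z0,z1 in[(.015,.021)]:
        t=b[(b[:,2]>z0)&(b[:,2]<z1)]; print("plate",len(t),cv2.minAreaRect(t[:,:2].astype(np.float32)) if len(t)>9 else 0)
    for q in[(.501,-.209),(.479,-.313)]:
        for z0,z1 in [(.035,.085),(.0885,.105)]:
            t=b[(np.hypot(b[:,0]-q[0],b[:,1]-q[1])<.02)&(b[:,2]>z0)&(b[:,2]<z1)]
            if len(t)>5: print("pil",z0,len(t),t.mean(0),fitc(t[:,:2]),cv2.minEnclosingCircle(t[:,:2].astype(np.float32)))
E
python3 base.py
```

```text
6.7 [ 0.5101 -0.165   0.1593] 0.044968522071358756
wrist thick_pillar_top 0.56 324 334 [ 0.5028 -0.2081  0.095 ]
plate 4289 ((0.49314361810684204, -0.25240883231163025), (0.1597563922405243, 0.08986324071884155), 78.45672607421875)
pil 0.035 349 [ 0.5037 -0.2029  0.0775] (array([ 0.5019, -0.2097]), np.float64(0.009701440058096164)) ((0.5020678043365479, -0.20910781621932983), 0.010065042413771152)
pil 0.0885 374 [ 0.5037 -0.203   0.0925] (array([ 0.503 , -0.2057]), np.float64(0.005440011113554771)) ((0.5031032562255859, -0.20585069060325623), 0.009086119011044502)
pil 0.035 162 [ 0.4816 -0.3101  0.0398] (array([ 0.4805, -0.3151]), np.float64(0.006357510660482944)) ((0.4811033606529236, -0.31355661153793335), 0.006808858830481768)
side spring_seat 0.9 303 312 [ 0.4926 -0.266   0.026 ]
side thick_pillar_top 0.83 312 279 [ 0.5053 -0.2014  0.095 ]
side thin_pillar_top 0.63 296 320 [ 0.4877 -0.3211  0.095 ]
side thin_pillar_top 0.31 326 161 [0.4652 0.1927 0.095 ]
plate 1083 ((0.5234819650650024, -0.27125492691993713), (0.18117405474185944, 0.15941506624221802), 80.7179183959961)
pil 0.035 62 [ 0.5039 -0.2177  0.0612] (array([ 0.5027, -0.2131]), np.float64(0.008081519700497489)) ((0.502429187297821, -0.21483245491981506), 0.009811332449316978)
pil 0.0885 37 [ 0.5024 -0.2127  0.0929] (array([ 0.5017, -0.2127]), np.float64(0.006776945674070994)) ((0.5016763210296631, -0.21232683956623077), 0.010330446064472198)
pil 0.035 47 [ 0.482  -0.321   0.0625] (array([ 0.4809, -0.318 ]), np.float64(0.0055471102735494045)) ((0.4809044599533081, -0.31876474618911743), 0.007312456611543894)
pil 0.0885 21 [ 0.4807 -0.3187  0.094 ] (array([ 0.4803, -0.3182]), np.float64(0.004515805962192772)) ((0.48070746660232544, -0.3183835744857788), 0.005835919640958309)
```

Run:
```python
from h import *
np.set_printoptions(precision=4,suppress=True)
o=get_obs();p=camera("wrist");w=cloud(p).reshape(-1,3);w=w[np.isfinite(w).all(1)]
M=Ro.from_quat(o["tool_rot"]).as_matrix();q=(w-o["eef_pos"])@M
print(o["eef_pos"])
s=q[(np.hypot(q[:,0],q[:,1])<.04)&(q[:,2]>-.06)&(q[:,2]<.04)&(abs(q[:,1])<.021)]
for z in np.arange(-.05,.03,.01):
    t=s[(s[:,2]>z)&(s[:,2]<z+.01)]
    if len(t)>5: print(round(z,3),len(t),t.min(0),t.max(0))
b=q[(np.hypot(q[:,0],q[:,1])<.04)&(q[:,2]>-.06)&(q[:,2]<.04)]
print(np.percentile(b[:,2],[1,5]))
save(p,"hand.png")
```

```text
[ 0.5117 -0.1642  0.1602]
-0.05 36 [-0.0107 -0.0209 -0.0411] [ 0.0112 -0.0205 -0.04  ]
-0.04 7045 [-0.0211 -0.021  -0.04  ] [ 0.0238  0.021  -0.03  ]
-0.03 4642 [-0.0226 -0.021  -0.03  ] [ 0.0237  0.0209 -0.02  ]
-0.02 3179 [-0.02  -0.021 -0.02 ] [ 0.0236  0.021  -0.01  ]
-0.01 2480 [-0.0193 -0.021  -0.01  ] [ 0.0238  0.021  -0.    ]
0.0 2034 [-0.0192 -0.0196  0.    ] [0.0237 0.021  0.01  ]
0.01 1066 [-0.0189 -0.0191  0.01  ] [0.0235 0.0209 0.0187]
[-0.0582 -0.0562]
```

View pics/hand.png

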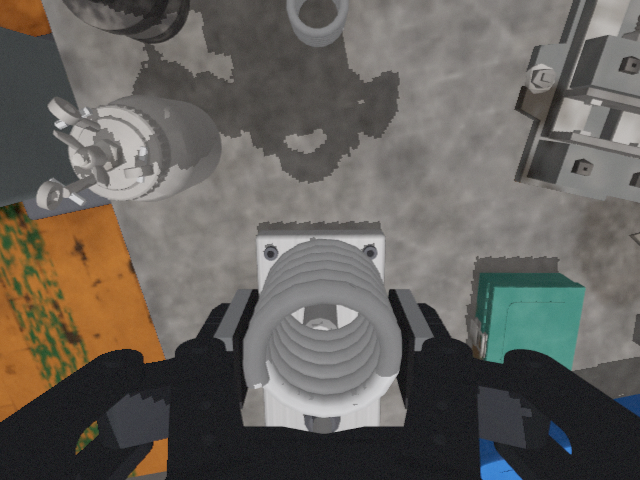

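Spring is held centred and upright in the hand. Now over the base.

arm_command:
  slide:
    - [-2, 0, 0]
    - [-5, 0, 0]
    - [-8, 0, 0]
    - [-10, 0, 0]
    - [-10, 0, 0]
  spin: [0, 0, 0, 0, 0]

```text
clock: 7.78
eef_pos: [0.49, -0.2641, 0.1602]
tool_rot: [0.778, 0.628, 0.0, 0.0]
ft_force: [-1.2, 0.2, -1.2]
grip_width: 0.045
grasp_force: 61.5
```

arm_command:
  slide:
    - [0, 0, 1]
    - [0, 0, 3]
    - [0, 0, 5]
    - [0, 0, 6.5]
    - [0, 0, 6.5]
  spin: [0, 0, 0, 0, 0]

```text
clock: 8.4
eef_pos: [0.4895, -0.2612, 0.0936]
tool_rot: [0.777, 0.63, -0.001, -0.002]
ft_force: [-1.1, 0.9, -1.3]
grip_width: 0.0451
grasp_force: 61.5
```

Run:
```python
from h import *
np.set_printoptions(precision=4,suppress=True)
p=camera("wrist");o=get_obs();print(o["eef_pos"],o["ft_force"],o["grip_width"]);w=cloud(p).reshape(-1,3);w=w[np.isfinite(w).all(1)]
for q in[(.501,-.209),(.479,-.313),(.491,-.262)]:
    for z0,z1 in [(.035,.045),(.035,.085),(.0885,.1)]:
        t=w[(np.hypot(w[:,0]-q[0],w[:,1]-q[1])<.018)&(w[:,2]>z0)&(w[:,2]<z1)]
        if len(t)>5: print(q,z0,len(t),t.mean(0),fitc(t[:,:2]),cv2.minEnclosingCircle(t[:,:2].astype(np.float32)))
save(p,"pre.png")
q=camera("side");save(q,"pres.png",(240,230,360,350),4)
```

```text
[ 0.4903 -0.2618  0.0948] [ 0.0531 -0.8823 -0.6218] 0.04500165548160808
(0.501, -0.209) 0.035 11 [ 0.5049 -0.201   0.0395] (array([ 0.5016, -0.2112]), np.float64(0.011151672313591217)) ((0.504067599773407, -0.20144206285476685), 0.004978552460670471)
(0.501, -0.209) 0.035 60 [ 0.5039 -0.2006  0.0619] (array([ 0.5018, -0.2101]), np.float64(0.010153016110700772)) ((0.5037928819656372, -0.20145954191684723), 0.005240668077021837)
(0.501, -0.209) 0.0885 2726 [ 0.502  -0.2093  0.0938] (array([ 0.5019, -0.2095]), np.float64(0.006785814300619631)) ((0.5018496513366699, -0.20967480540275574), 0.010009569115936756)
(0.479, -0.313) 0.035 22 [ 0.4807 -0.314   0.0834] (array([ 0.4803, -0.3159]), np.float64(0.006909273999808379)) ((0.48041707277297974, -0.31504613161087036), 0.007018921431154013)
(0.479, -0.313) 0.0885 452 [ 0.4813 -0.3108  0.0918] (array([ 0.4808, -0.3138]), np.float64(0.004795024472627832)) ((0.4807592034339905, -0.31446945667266846), 0.006981976330280304)
(0.491, -0.262) 0.035 753 [ 0.4885 -0.2758  0.08  ] (array([ 0.491 , -0.2625]), np.float64(0.01634808957252163)) ((0.48979663848876953, -0.270742803812027), 0.015436959452927113)
(0.491, -0.262) 0.0885 1571 [ 0.4899 -0.2751  0.0948] (array([ 0.4911, -0.2623]), np.float64(0.0166430066560438)) ((0.49058300256729126, -0.26600736379623413), 0.017154330387711525)
```

View pics/pre.png

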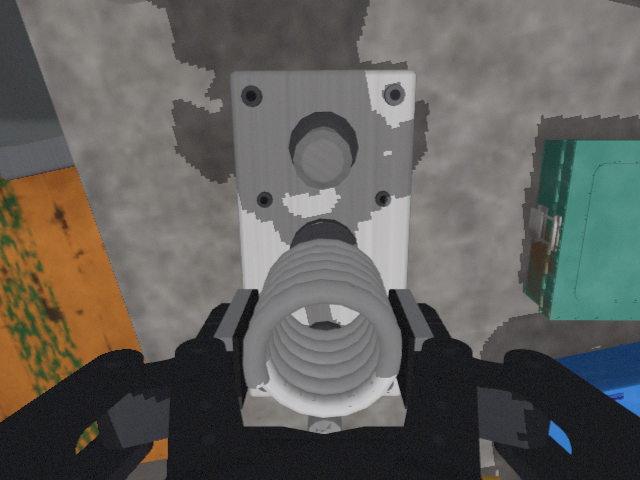

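The spring hangs between the pillars, lined up with the base, and the seat and stub show through at [325,235] and [325,325]. Lowering it.

arm_command:
  slide:
    - [0, 0, 0.8]
    - [0, 0, 2]
    - [0, 0, 3.2]
    - [0, 0, 4.2]
    - [0, 0, 4.6]
  spin: [0, 0, 0, 0, 0]

```text
clock: 9.12
eef_pos: [0.4899, -0.2621, 0.0481]
tool_rot: [0.777, 0.629, -0.0, -0.001]
ft_force: [-0.3, 0.8, -1.6]
grip_width: 0.0453
grasp_force: 61.5
```

arm_command:
  slide:
    - [0, 0, 0.1]
    - [0, 0, 0.1]
    - [0, 0, 0.2]
    - [0, 0, 0.2]
    - [0, 0, 0.2]
  spin: [0, 0, 0, 0, 0]

```text
clock: 9.75
eef_pos: [0.4906, -0.2625, 0.0475]
tool_rot: [0.777, 0.629, 0.0, 0.0]
ft_force: [-1.0, 0.1, -1.5]
grip_width: 0.045
grasp_force: 61.5
```

arm_command:
  slide:
    - [0, 0, 0.05]
    - [0, 0, 0.1]
    - [0, 0, 0.1]
    - [0, 0, 0.1]
    - [0, 0, 0.1]
  spin: [0, 0, 0, 0, 0]

```text
clock: 10.38
eef_pos: [0.4906, -0.2625, 0.0466]
tool_rot: [0.777, 0.629, 0.0, 0.0]
ft_force: [0.3, 0.6, 3.4]
grip_width: 0.0453
grasp_force: 61.9
```

Run:
```python
from h import *
p=camera("wrist");w=cloud(p).reshape(-1,3);w=w[np.isfinite(w).all(1)];o=get_obs()
s=w[np.hypot(w[:,0]-.4912,w[:,1]+.2623)<.03]
print(o["eef_pos"],o["ft_force"],np.percentile(s[(s[:,2]<.1),2],[90,97,99.5]))
save(p,"seat.png",(200,180,440,440),2)
```

```text
[ 0.49058125 -0.26248456  0.04657694] [-0.26989005  0.59749423  3.64112349] [0.0828394  0.08759463 0.09855619]
```

View pics/seat.png

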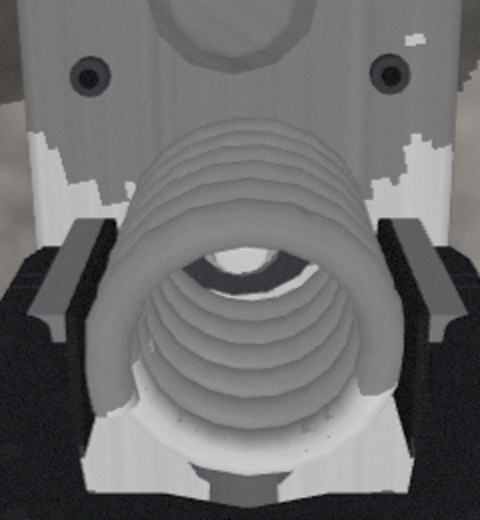

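The stub tip shows centred inside the bore (crop [245,260]), and contact force starts at exactly the seat height. I'll release and rise.

arm_command:
  slide:
    - [0, 0, 0]
    - [0, 0, 0]
    - [0, 0, 0]
    - [0, 0, 0]
    - [0, 0, 0]
  spin: [0, 0, 0, 0, 0]
  jaw: 8.5

```text
clock: 11.05
eef_pos: [0.4905, -0.2624, 0.0463]
tool_rot: [0.777, 0.629, -0.0, -0.0]
ft_force: [0.3, 0.4, -0.8]
grip_width: 0.0851
grasp_force: 0.0
```

arm_command:
  slide:
    - [0, 0, -1.5]
    - [0, 0, -5]
    - [0, 0, -9]
    - [0, 0, -14]
    - [0, 0, -18]
  spin: [0, 0, 0, 0, 0]

```text
clock: 11.68
eef_pos: [0.4909, -0.2627, 0.2298]
tool_rot: [0.777, 0.629, 0.001, 0.001]
ft_force: [-0.0, -0.8, -1.0]
grip_width: 0.0851
grasp_force: 0.0
```

arm_command:
  slide:
    - [3, 0, -1]
    - [5, 0, -1]
    - [6, 0, -1]
    - [6, 0, -1]
    - [6, 0, -1]
  spin: [0, 0, 0, 0, 0]

```text
clock: 12.3
eef_pos: [0.5026, -0.204, 0.2355]
tool_rot: [0.777, 0.629, -0.001, -0.001]
ft_force: [0.1, 0.7, -0.3]
grip_width: 0.0848
grasp_force: 0.0
```

Run:
```python
from h import *
np.set_printoptions(precision=4,suppress=True)
p=camera("wrist");w=cloud(p).reshape(-1,3);w=w[np.isfinite(w).all(1)];o=get_obs();print(o["eef_pos"],o["grip_width"])
s=w[(np.hypot(w[:,0]-.4912,w[:,1]+.2623)<.035)]
for z0,z1 in[(.035,.06),(.07,.09)]:
    t=s[(s[:,2]>z0)&(s[:,2]<z1)];print(z0,len(t),t.max(0),cv2.minEnclosingCircle(t[:,:2].astype(np.float32)))
b=w[(abs(w[:,0]-.49)<.1)&(abs(w[:,1]+.26)<.13)]
t=b[(b[:,2]>.015)&(b[:,2]<.021)]; print("plate",cv2.minAreaRect(t[:,:2].astype(np.float32)))
for q in[(.5019,-.2096),(.4805,-.315)]:
    t=b[(np.hypot(b[:,0]-q[0],b[:,1]-q[1])<.015)&(b[:,2]>.0885)&(b[:,2]<.1)];
    if len(t)>5: print(len(t),t.mean(0),cv2.minEnclosingCircle(t[:,:2].astype(np.float32)))
save(p,"rel.png")
```

```text
[ 0.5027 -0.2042  0.2356] 0.08537877106802627
0.035 1122 [ 0.5155 -0.2397  0.06  ] ((0.493045836687088, -0.2591538429260254), 0.02289566956460476)
0.07 1549 [ 0.5155 -0.2395  0.0854] ((0.49220407009124756, -0.2628990411758423), 0.023589126765727997)
plate ((0.5262949466705322, -0.27096372842788696), (0.18236303329467773, 0.16214510798454285), 78.55119323730469)
630 [ 0.5021 -0.2088  0.0937] ((0.5019629597663879, -0.20976653695106506), 0.009947058744728565)
259 [ 0.4808 -0.3137  0.0931] ((0.4804598093032837, -0.31573569774627686), 0.006780383177101612)
```

View pics/rel.png

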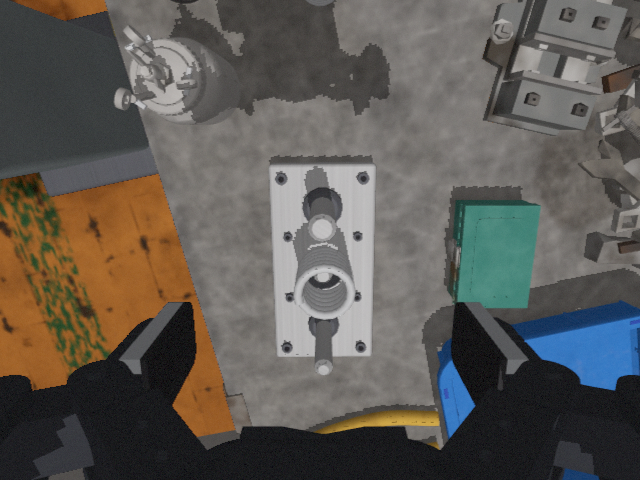

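The spring stands on the stub at [325,290], both pillars are clear, and the bystanders are undisturbed. Now to the plate.

arm_command:
  slide:
    - [3, -1, -0.5]
    - [8, -2.7, -1]
    - [13.5, -4.5, -1.5]
    - [18.5, -6.2, -1.5]
    - [21.5, -7.2, -1.5]
  spin: [-8, -17, -27, -37, -45]

```text
clock: 12.98
eef_pos: [0.4769, 0.023, 0.2513]
tool_rot: [0.475, 0.88, -0.0, -0.0]
ft_force: [-0.5, -0.4, -0.3]
grip_width: 0.0851
grasp_force: 0.0
```

arm_command:
  slide:
    - [4, 2, 0]
    - [9, 4.5, 0]
    - [14, 7, 0]
    - [18, 9, 0]
    - [20.3, 10.1, 0]
  spin: [-8, -17, -27, -36, -44]

```text
clock: 13.6
eef_pos: [0.4513, 0.2484, 0.2509]
tool_rot: [0.11, 0.994, -0.0, -0.0]
ft_force: [-0.1, -0.1, 0.5]
grip_width: 0.085
grasp_force: 0.0
```

arm_command:
  slide:
    - [0, 0, 0]
    - [0, 0, 0]
    - [0, 0, 0]
    - [0, 0, 0]
    - [0, 0, 0]
  spin: [0, 0, 0, 0, 0]

```text
clock: 14.22
eef_pos: [0.4516, 0.2462, 0.2514]
tool_rot: [0.114, 0.994, 0.0, 0.0]
ft_force: [-0.6, 1.1, -0.5]
grip_width: 0.0849
grasp_force: 0.0
```

```bash
cat > plate.py <<'E'
from h import *
np.set_printoptions(precision=4,suppress=True)
p=camera("wrist");o=get_obs();M=Ro.from_quat(o["tool_rot"]).as_matrix()
print(o["clock"],o["eef_pos"],"theta",np.degrees(np.arctan2(M[1,1],M[0,1])))
w=cloud(p).reshape(-1,3);w=w[np.isfinite(w).all(1)]
s=w[(abs(w[:,0]-.45)<.12)&(abs(w[:,1]-.266)<.1)]
for nm,z0,z1 in[("plate",.0195,.0245),("bush",.029,.035),("shank",.062,.07),("shankall",.035,.07)]:
    t=s[(s[:,2]>z0)&(s[:,2]<z1)]
    if nm!="plate" and nm!="bush": t=t[np.hypot(t[:,0]-.45,t[:,1]-.266)<.025]
    if len(t)>9: print(nm,len(t),cv2.minAreaRect(t[:,:2].astype(np.float32)),np.median(t[:,2]))
for n in["large_bush_mouth","small_bush_mouth","shank_grip"]:
    for d in landmark_of(p,n)[:2]: print(n,round(d["confidence"],2),d["centre"],onplane(p,d["centre"],.052 if n[1]=="h" else .008))
save(p,"pl%d.png"%(o["clock"]*100)); print("pl%d.png"%(o["clock"]*100))
E
python3 plate.py
```

```text
14.275 [0.4516 0.2463 0.2514] theta 76.94538027611588
plate 12213 ((0.4544990658760071, 0.2629261314868927), (0.08019710332155228, 0.1495833694934845), 76.91514587402344) 0.021772032250527512
bush 1079 ((0.45340919494628906, 0.26339223980903625), (0.030615227296948433, 0.13423673808574677), 77.03690338134766) 0.031400246389199964
shank 765 ((0.45420417189598083, 0.26290154457092285), (0.021188965067267418, 0.021400419995188713), 76.90303039550781) 0.06608110229619037
shankall 919 ((0.45414161682128906, 0.26280003786087036), (0.021744992583990097, 0.021546056494116783), 77.16477966308594) 0.06555952182091528
large_bush_mouth 0.73 [343.5, 131.3] [0.4026 0.2751 0.008 ]
large_bush_mouth 0.45 [346.1, 190.1] [0.4534 0.2664 0.008 ]
small_bush_mouth 0.95 [340.9, 246.5] [0.504  0.2504 0.008 ]
pl1427.png
```

arm_command:
  slide:
    - [0.1, 0.8, 2]
    - [0.1, 1.7, 5]
    - [0.1, 1.7, 9]
    - [0.1, 1.7, 12]
    - [0.1, 1.7, 13]
  spin: [0, 0, 0, 0, 0]

```text
clock: 15.05
eef_pos: [0.4529, 0.2629, 0.1193]
tool_rot: [0.113, 0.994, -0.001, -0.002]
ft_force: [0.5, -0.8, 0.1]
grip_width: 0.085
grasp_force: 0.0
```

arm_command:
  slide:
    - [0, 0, 0]
    - [0, 0, 0]
    - [0, 0, 0]
    - [0, 0, 0]
    - [0, 0, 0]
  spin: [0, 0, 0, 0, 0]

```text
clock: 15.68
eef_pos: [0.4545, 0.2637, 0.1217]
tool_rot: [0.113, 0.994, 0.0, 0.0]
ft_force: [-0.6, -0.2, -0.7]
grip_width: 0.0852
grasp_force: 0.0
```

```bash
python3 plate.py
```

```text
15.725 [0.4544 0.2636 0.1215] theta 76.99812792037271
plate 26364 ((0.4549369513988495, 0.26277458667755127), (0.08045684546232224, 0.15048402547836304), 76.85709381103516) 0.021769650484173213
bush 2481 ((0.4532565772533417, 0.2630683481693268), (0.032180964946746826, 0.13529600203037262), 78.03019714355469) 0.03145691779412751
shank 1881 ((0.45401862263679504, 0.2630426585674286), (0.022174689918756485, 0.021500207483768463), 76.0529556274414) 0.06607762210279178
shankall 2410 ((0.4540514051914215, 0.26304271817207336), (0.022088773548603058, 0.021623816341161728), 76.5758285522461) 0.06549415137339479
shank_grip 0.73 [320.8, 250.7] [0.4547 0.2619 0.052 ]
pl1572.png
```

arm_command:
  slide:
    - [0, 0, 1.5]
    - [0, 0, 4]
    - [0, 0, 6.5]
    - [0, 0, 8.2]
    - [0, 0, 8.7]
  spin: [0, 0, 0, 0, 0]

```text
clock: 16.5
eef_pos: [0.4528, 0.2627, 0.0321]
tool_rot: [0.113, 0.994, -0.001, -0.002]
ft_force: [-0.9, 0.7, 0.3]
grip_width: 0.0854
grasp_force: 0.0
```

arm_command:
  slide:
    - [0, 0, 0]
    - [0, 0, 0]
    - [0, 0, 0]
    - [0, 0, 0]
    - [0, 0, 0]
  spin: [0, 0, 0, 0, 0]

```text
clock: 17.12
eef_pos: [0.4544, 0.2636, 0.0346]
tool_rot: [0.113, 0.994, 0.0, 0.0]
ft_force: [0.9, -0.2, 0.6]
grip_width: 0.085
grasp_force: 0.0
```

arm_command:
  slide:
    - [0, 0, 0]
    - [0, 0, 0]
    - [0, 0, 0]
    - [0, 0, 0]
    - [0, 0, 0]
  spin: [0, 0, 0, 0, 0]
  jaw: 1

```text
clock: 17.75
eef_pos: [0.4543, 0.2634, 0.0344]
tool_rot: [0.113, 0.994, -0.0, 0.0]
ft_force: [-0.3, -0.7, 1.7]
grip_width: 0.0212
grasp_force: 59.9
```

arm_command:
  slide:
    - [0, 0, 0]
    - [0, 0, 0]
    - [0, 0, 0]
    - [0, 0, 0]
    - [0, 0, 0]
  spin: [0, 0, 0, 0, 0]

```text
clock: 18.38
eef_pos: [0.4543, 0.2634, 0.0344]
tool_rot: [0.113, 0.994, -0.0, 0.0]
ft_force: [-0.2, -2.3, 3.2]
grip_width: 0.0211
grasp_force: 60.1
```

arm_command:
  slide:
    - [0, 0, -1]
    - [0, 0, -4]
    - [0, 0, -9]
    - [0, 0, -14]
    - [0, 0, -19]
  spin: [0, 0, 0, 0, 0]

```text
clock: 19.0
eef_pos: [0.4532, 0.2635, 0.2248]
tool_rot: [0.113, 0.994, -0.0, -0.001]
ft_force: [1.7, 1.2, -7.1]
grip_width: 0.0213
grasp_force: 59.9
```

arm_command:
  slide:
    - [0, 0, -1]
    - [0, 0, -1]
    - [0, 0, -1]
    - [0, 0, -1]
    - [0, 0, -1]
  spin: [0, 0, 0, 0, 0]

```text
clock: 19.62
eef_pos: [0.4538, 0.2633, 0.233]
tool_rot: [0.113, 0.994, -0.001, -0.001]
ft_force: [0.6, 0.8, -5.8]
grip_width: 0.0208
grasp_force: 60.0
```

```bash
cat > held.py <<'E'
from h import *
np.set_printoptions(precision=4,suppress=True)
o=get_obs();M=Ro.from_quat(o["tool_rot"]).as_matrix()
print(o["clock"],o["eef_pos"],"theta",np.degrees(np.arctan2(M[1,1],M[0,1])),"toolz",M[:,2],o["ft_force"],o["ft_torque"])
p=camera("wrist");w=cloud(p).reshape(-1,3);w=w[np.isfinite(w).all(1)]
q=(w-o["eef_pos"])@M
t=q[(abs(q[:,0])<.09)&(abs(q[:,1])<.06)&(abs(q[:,2]-.0125)<.007)]
A=np.c_[t[:,:2],np.ones(len(t))];k=None
c=np.linalg.lstsq(A,t[:,2],rcond=None)[0];r=t[:,2]-A@c;t=t[abs(r)<.003];A=A[abs(r)<.003];c=np.linalg.lstsq(A,t[:,2],rcond=None)[0]
print("held plate top z=a*x+b*y+c (tool)",len(t),c,"rect",cv2.minAreaRect(t[:,:2].astype(np.float32)),t.min(0),t.max(0))
t=q[(abs(q[:,0])<.025)&(abs(q[:,1])<.02)&(abs(q[:,2]+.0315)<.003)];print("shank top",len(t),t.min(0)if len(t) else 0,t.max(0) if len(t) else 0)
t=q[(abs(abs(q[:,0])-.054)<.025)&(abs(q[:,1])<.025)&(abs(q[:,2]-.003)<.003)]
for s in(1,-1):
    u=t[t[:,0]*s>0]
    if len(u)>9: print("bush",s,len(u),cv2.minEnclosingCircle(u[:,:2].astype(np.float32)))
save(p,"held%d.png"%(o["clock"]*100));print("held%d.png"%(o["clock"]*100))
E
python3 held.py
```

```text
19.625 [0.4538 0.2633 0.233 ] theta 76.99814818447963 toolz [-0.0021 -0.0012 -1.    ] [ 0.5903  0.8146 -5.7735] [ 0.0458 -0.0206  0.0056]
held plate top z=a*x+b*y+c (tool) 39471 [0.001  0.0028 0.0126] rect ((0.0053369998931884766, -0.000336620956659317), (0.13817664980888367, 0.08071351051330566), 0.03719722479581833) [-0.0638 -0.0407  0.0087] [0.0744 0.0401 0.0154]
shank top 5500 [-0.013  -0.0199 -0.0345] [ 0.0111  0.0196 -0.0285]
bush 1 3461 ((0.05340389162302017, -0.000274973688647151), 0.015516093000769615)
bush -1 1005 ((-0.05321809649467468, -0.00021590152755379677), 0.012409817427396774)
held1962.png
```

arm_command:
  slide:
    - [-0.7, -2.2, 0]
    - [-1.8, -5.8, 0]
    - [-3, -9.8, 0]
    - [-4.2, -13.8, 0]
    - [-5.2, -16.8, 0]
  spin: [4, 10, 17, 24, 29.5]

```text
clock: 20.3
eef_pos: [0.467, 0.0866, 0.2343]
tool_rot: [0.364, 0.931, -0.0, 0.0]
ft_force: [0.0, 0.6, -6.1]
grip_width: 0.0209
grasp_force: 60.3
```

arm_command:
  slide:
    - [-2.6, -2.4, 0]
    - [-5.2, -4.8, 0]
    - [-7.7, -7.3, 0]
    - [-10.3, -9.7, 0]
    - [-12.8, -12.1, 0]
  spin: [6, 12, 18, 24, 29.5]

```text
clock: 20.92
eef_pos: [0.4798, -0.0887, 0.2343]
tool_rot: [0.589, 0.808, 0.0, 0.0]
ft_force: [0.6, -0.6, -6.3]
grip_width: 0.0212
grasp_force: 60.3
```

arm_command:
  slide:
    - [-4, -1, 0]
    - [-8.5, -2.1, 0]
    - [-12.5, -3.1, 0]
    - [-15.5, -3.9, 0]
    - [-17, -4.2, 0]
  spin: [7, 14, 21, 26.5, 29.5]

```text
clock: 21.55
eef_pos: [0.4922, -0.2638, 0.2339]
tool_rot: [0.776, 0.631, -0.0, -0.0]
ft_force: [-0.2, 1.0, -6.6]
grip_width: 0.0213
grasp_force: 60.3
```

arm_command:
  slide:
    - [0, 0, 0]
    - [0, 0, 0]
    - [0, 0, 0]
    - [0, 0, 0]
    - [0, 0, 0]
  spin: [0, 0, 0, 0, 0]

```text
clock: 22.18
eef_pos: [0.4925, -0.2617, 0.2345]
tool_rot: [0.774, 0.633, 0.0, 0.0]
ft_force: [0.3, 0.6, -5.8]
grip_width: 0.0213
grasp_force: 60.2
```

```bash
python3 held.py
python3 - <<'E'
from h import *
print(gotool(np.array([.4912,-.2625,.1314])-get_obs()["eef_pos"]))
E
```

```text
22.175 [ 0.4925 -0.2617  0.2345] theta -11.453852258670075 toolz [ 0.0002 -0.     -1.    ] [ 0.3388  0.6349 -5.7624] [0.0043 0.0218 0.0374]
held plate top z=a*x+b*y+c (tool) 39446 [0.0029 0.0025 0.0125] rect ((0.006618525832891464, 0.0017233453691005707), (0.13813510537147522, 0.08053883910179138), 0.10372820496559143) [-0.0624 -0.0385  0.0086] [0.0756 0.0421 0.0154]
shank top 5490 [-0.0116 -0.0197 -0.0345] [ 0.0123  0.0191 -0.0285]
bush 1 3461 ((0.054590657353401184, 0.0017488808371126652), 0.015578345395624638)
bush -1 1025 ((-0.05140365660190582, 0.0018681618385016918), 0.012363940477371216)
held2217.png
[-0.08978761 -0.11126138 10.3029064 ]
```

arm_command:
  slide:
    - [-0.15, -0.29, 1]
    - [-0.15, -0.29, 3]
    - [-0.15, -0.29, 5]
    - [-0.15, -0.29, 6.5]
    - [-0.15, -0.29, 7]
  spin: [0, 0, 0, 0, 0]

```text
clock: 22.85
eef_pos: [0.4883, -0.2627, 0.1628]
tool_rot: [0.774, 0.633, -0.001, -0.001]
ft_force: [0.2, 0.3, -5.9]
grip_width: 0.0211
grasp_force: 60.1
```

arm_command:
  slide:
    - [0, 0, 0]
    - [0, 0, 0]
    - [0, 0, 0]
    - [0, 0, 0]
    - [0, 0, 0]
  spin: [0, 0, 0, 0, 0]

```text
clock: 23.48
eef_pos: [0.4893, -0.2631, 0.1645]
tool_rot: [0.774, 0.633, 0.0, 0.0]
ft_force: [-0.1, 0.8, -6.5]
grip_width: 0.021
grasp_force: 60.1
```

```bash
python3 held.py
cat > rel.py <<'E'
from h import *
np.set_printoptions(precision=4,suppress=True)
o=get_obs();M=Ro.from_quat(o["tool_rot"]).as_matrix();ims=[]
for c in("scene","side"):
    p=camera(c);w=cloud(p).reshape(-1,3);w=w[np.isfinite(w).all(1)];q=(w-o["eef_pos"])@M; hb=-(w[:,2])
    b=q[(abs(q[:,0])<.12)&(abs(q[:,1])<.08)];z=w[(abs(q[:,0])<.12)&(abs(q[:,1])<.08),2]
    zt=o["eef_pos"][2]-.0125
    def rect(m): t=b[m]; return (len(t),cv2.minAreaRect(t[:,:2].astype(np.float32)),t[:,:2].min(0),t[:,:2].max(0)) if len(t)>20 else len(t)
    print(c,"held",rect(abs(z-zt)<.003)); print("base",rect((abs(z-.018)<.003)))
    for x in(.054,-.054):
        m=(np.hypot(b[:,0]-x,b[:,1])<.02)&(z>.03)&(z<.09)
        if m.sum()>15: print("pillar",x,m.sum(),fitc(b[m][:,:2]),b[m].mean(0))
        m=(np.hypot(b[:,0]-x,b[:,1])<.025)&(z>zt+.007)&(z<zt+.013)
        if m.sum()>15: print("bush",x,m.sum(),cv2.minEnclosingCircle(b[m][:,:2].astype(np.float32)))
    im=p["pixels"][150:270,290:430] if c=="scene" else p["pixels"][210:350,240:380]
    ims.append(cv2.resize(im[:,:,::-1],(400,int(400*im.shape[0]/im.shape[1])),interpolation=2)[:340])
cv2.imwrite("pics/rel%d.png"%(o["clock"]*100),cv2.hconcat(ims));print("rel%d.png"%(o["clock"]*100))
E
python3 rel.py
```

```text
23.475 [ 0.4893 -0.2631  0.1645] theta -11.499113122646516 toolz [ 0.0003 -0.0002 -1.    ] [-0.076   0.8042 -6.4948] [0.0147 0.001  0.0362]
held plate top z=a*x+b*y+c (tool) 39489 [0.0027 0.0024 0.0124] rect ((0.006686557084321976, 0.00182381272315979), (0.1378622204065323, 0.0808677226305008), 0.0032046164851635695) [-0.0622 -0.0386  0.0086] [0.0756 0.0423 0.0153]
shank top 5486 [-0.0116 -0.02   -0.0345] [ 0.0123  0.0189 -0.0285]
bush 1 3463 ((0.054548345506191254, 0.001747039263136685), 0.01563979685306549)
bush -1 1037 ((-0.05168747156858444, 0.0018908623605966568), 0.012425181455910206)
held2347.png
scene held (780, ((0.0031448006629943848, -0.0018220171332359314), (0.08334759622812271, 0.15272685885429382), 89.89141845703125), array([-0.0733, -0.0436]), array([0.0795, 0.0397]))
base (702, ((0.004293069243431091, -0.003268551081418991), (0.18176981806755066, 0.08950778841972351), 0.3083414137363434), array([-0.0865, -0.0484]), array([0.0951, 0.0419]))
pillar 0.054 159 (array([ 0.059 , -0.0032]), np.float64(0.008208292392297757)) [ 0.0628 -0.0063  0.1023]
bush 0.054 48 ((0.05833852291107178, -0.0025828329380601645), 0.016956215724349022)
pillar -0.054 110 (array([-0.0488, -0.003 ]), np.float64(0.005586186272749203)) [-0.0465 -0.0048  0.1034]
bush -0.054 25 ((-0.051871150732040405, -0.004181457683444023), 0.012662531808018684)
side held (650, ((-0.0011941567063331604, 0.002610471099615097), (0.15182587504386902, 0.08130946010351181), 0.7352147698402405), array([-0.0776, -0.0387]), array([0.0744, 0.0429]))
base (698, ((-0.001819320023059845, 0.003512505441904068), (0.18172527849674225, 0.09080273658037186), 0.27911096811294556), array([-0.0929, -0.0422]), array([0.089 , 0.0486]))
pillar -0.054 55 (array([-0.0578,  0.0021]), np.float64(0.005298941972053689)) [-0.0591  0.0037  0.106 ]
bush -0.054 35 ((-0.055465348064899445, 0.0021141611505299807), 0.012585710734128952)
rel2352.png
```

All three cameras agree to about 1 mm that the plate is centred. Lowering it to the final height.

arm_command:
  slide:
    - [0.05, 0, 0.5]
    - [0.05, 0, 1.3]
    - [0.05, 0, 2.2]
    - [0.05, 0, 2.9]
    - [0.05, 0, 3.3]
  spin: [0, 0, 0, 0, 0]

```text
clock: 24.25
eef_pos: [0.4889, -0.2624, 0.1304]
tool_rot: [0.774, 0.633, -0.0, -0.001]
ft_force: [0.4, -0.1, -6.6]
grip_width: 0.021
grasp_force: 60.3
```

arm_command:
  slide:
    - [0, 0, 0]
    - [0, 0, 0]
    - [0, 0, 0]
    - [0, 0, 0]
    - [0, 0, 0]
  spin: [0, 0, 0, 0, 0]

```text
clock: 24.88
eef_pos: [0.4894, -0.2626, 0.1314]
tool_rot: [0.774, 0.633, 0.0, 0.0]
ft_force: [-0.6, 0.5, -6.9]
grip_width: 0.0211
grasp_force: 60.3
```

```bash
python3 held.py; python3 rel.py
python3 - <<'E'
import cv2,glob
h=cv2.imread(sorted(glob.glob("pics/held*.png"))[-1]);r=cv2.imread(sorted(glob.glob("pics/rel[0-9]*.png"))[-1])
h=cv2.resize(h[60:460,120:520],(260,260));h=cv2.resize(h,(260,260))
r=cv2.resize(r,(800,340));o=cv2.copyMakeBorder(h,0,0,0,540,0);cv2.imwrite("pics/fin.png",cv2.vconcat([r,o]))
E
```

```text
24.875 [ 0.4894 -0.2626  0.1314] theta -11.501347428699491 toolz [ 0.0002 -0.0001 -1.    ] [-0.5642  0.455  -6.8649] [-0.0025 -0.0052  0.0234]
held plate top z=a*x+b*y+c (tool) 39436 [0.0028 0.0024 0.0125] rect ((0.006692033261060715, 0.0017813965678215027), (0.137931227684021, 0.08057079464197159), 0.04987379536032677) [-0.0623 -0.0385  0.0086] [0.0757 0.0421 0.0154]
shank top 5491 [-0.0117 -0.0198 -0.0345] [ 0.0125  0.0191 -0.0285]
bush 1 3476 ((0.05463779717683792, 0.0017450436716899276), 0.015534928999841213)
bush -1 1025 ((-0.05102667585015297, 0.0019049104303121567), 0.012356746010482311)
held2487.png
scene held (779, ((0.004394203424453735, -0.0024925433099269867), (0.1526355892419815, 0.08320514112710953), 0.11487671732902527), array([-0.0719, -0.0441]), array([0.0808, 0.0392]))
base (696, ((0.004834763705730438, -0.002990584820508957), (0.18233858048915863, 0.09033820778131485), 1.807273268699646), array([-0.0863, -0.0486]), array([0.0948, 0.043 ]))
pillar 0.054 149 (array([ 0.0588, -0.0037]), np.float64(0.007752662789592558)) [ 0.0627 -0.0064  0.0705]
bush 0.054 45 ((0.05860516056418419, -0.0029220690485090017), 0.015885837376117706)
pillar -0.054 48 (array([-0.0491, -0.0036]), np.float64(0.005501078671677164)) [-0.047  -0.0052  0.0864]
bush -0.054 19 ((-0.05016128346323967, -0.004272522870451212), 0.012718801386654377)
side held (618, ((-0.0008799806237220764, 0.003358498215675354), (0.15369662642478943, 0.08073846250772476), 1.7354029417037964), array([-0.0774, -0.0387]), array([0.0753, 0.0429]))
base (595, ((-0.002294681966304779, 0.002993132919073105), (0.17891979217529297, 0.09074614197015762), 0.07076027989387512), array([-0.0918, -0.0425]), array([0.0871, 0.0484]))
pillar -0.054 28 (array([-0.06  ,  0.0039]), np.float64(0.004555891927879367)) [-0.0603  0.0037  0.0843]
bush -0.054 34 ((-0.05459662526845932, 0.002606719033792615), 0.012355617247521877)
rel2492.png
```

View pics/fin.png

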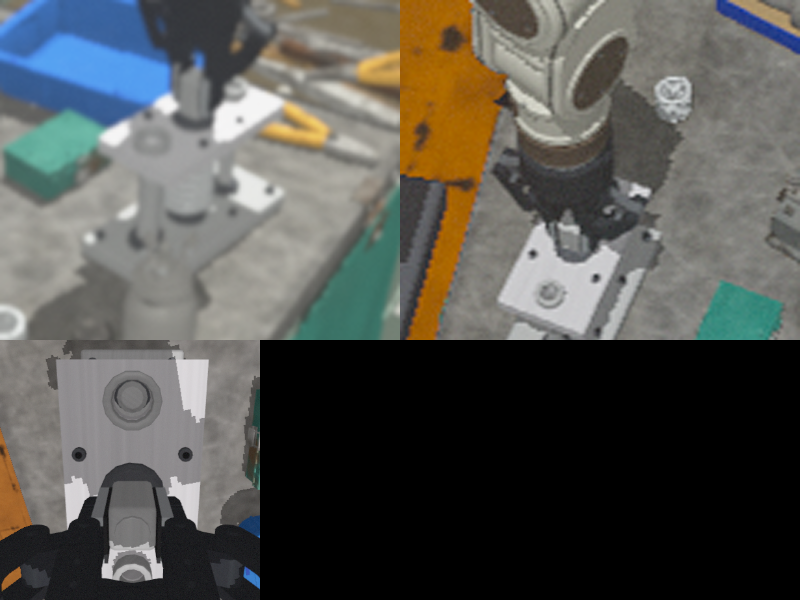

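Run:
```python
from h import *
np.set_printoptions(precision=4,suppress=True)
p=camera("wrist");o=get_obs();M=Ro.from_quat(o["tool_rot"]).as_matrix()
w=cloud(p).reshape(-1,3);q=(w-o["eef_pos"])@M
for x in(.054,-.054):
    r=np.hypot(q[:,0]-x,q[:,1]-.0018)<.02
    for n,a,b in[("pillar top",.0935,.098),("pillar",.085,.098),("bushtop",.1255,.1315)]:
        t=q[r&(w[:,2]>a)&(w[:,2]<b)]
        if len(t)>9: print(x,n,len(t),t.min(0),t.max(0),cv2.minEnclosingCircle(t[:,:2].astype(np.float32)))
    t=q[r];z=w[r,2]; print(np.histogram(z,np.arange(.0,.14,.01))[0])
u=np.array([q[:,0]-.054,q[:,1]-.0018]);i=np.nanargmin(np.hypot(*u)+abs(w[:,2]-.095));v,c=divmod(i,640);print(c,v)
save(p,"bore.png",(c-70,v-60,c+70,v+60),5)
```

```text
0.054 pillar top 1137 [ 0.0459 -0.0066  0.0346] [0.0632 0.0098 0.0378] ((0.054619405418634415, 0.002035340992733836), 0.008772256784141064)
0.054 pillar 1766 [ 0.0447 -0.008   0.0346] [0.064  0.0116 0.0438] ((0.05424024909734726, 0.0019176120404154062), 0.010051487945020199)
0.054 bushtop 3473 [ 0.0398 -0.0135  0.0004] [0.0695 0.0171 0.0058] ((0.054710373282432556, 0.001694524777121842), 0.015523392707109451)
[   0  257  336    0    4    4    4    4   18 1751  152 3786 3706   49]
-0.054 bushtop 1007 [-0.0554 -0.0104  0.0006] [-0.0401  0.0141  0.0058] ((-0.052044931799173355, 0.001808455679565668), 0.012440184131264687)
[   0    0    0    0    0    0    0    0    0    0   36 2173 1623    9]
324 149
```

View pics/bore.png

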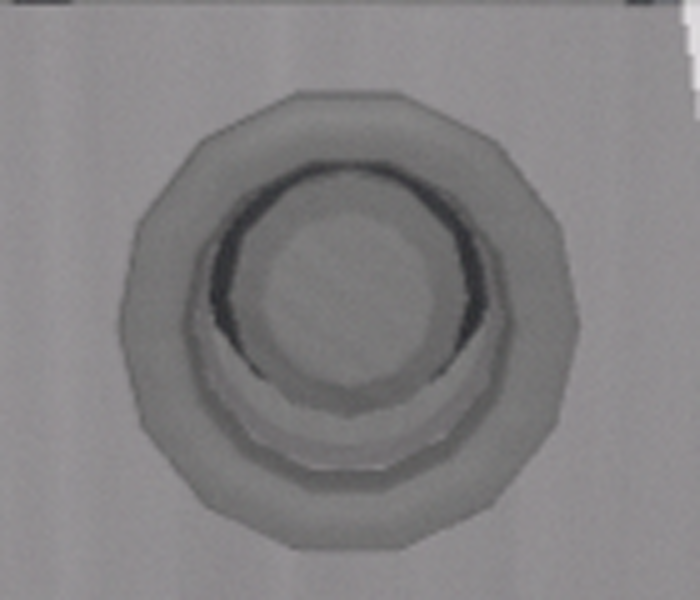

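Seen through the large bore (crop [350,300]), the pillar is concentric to about 0.5 mm with a 10 mm gap. The plate is level and steady, so I'm handing in.

```bash
python3 -c "
from workcell import *
o=get_obs();print(o['clock'],o['eef_pos'],o['grasp_force']);print(job_done())"
```

```text
25.075 [ 0.48931192 -0.26257662  0.13132523] 60.32291293144226
the job is handed in; nothing more can be done
None
```

The spring stands over the stub, and the arm is holding the top plate level above the base, about 10 mm clear of the pillar tops. The large bush is centred over the thick pillar to about 0.5 mm; the small bush follows from the plate's measured position and angle. I handed the job in at 25 s.

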